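# Fill the biscuit tube to the red line

## Task

The clear packing tube in the white stand is two biscuits short. Put the two golden biscuits from the baking tray into it, one flat upon the other, so that the top of the stack comes up to the red line; leave the dark chocolate biscuit where it lies on the tray.

Things in the scene. Friction and masses are not known exactly. Their poses are not given: they have to be found in the camera images.
- golden1_mid (a point): A golden shortbread biscuit on the dark steel baking tray (230 mm square, floor 4 mm thick, rim 12 mm high): 50 mm across, 20 mm thick, 30 g, lying flat, clear by 35 mm or more all round. The point is its centre, half-way up, z up along its axis; grip it across any diameter. Biscuits on the tray lie 100 mm apart centre to centre, or more.
- golden2_mid (a point): The other golden shortbread biscuit on the tray, the same in size and make: 50 mm across, 20 mm thick, 30 g, lying flat, clear by 35 mm or more all round. The point is its centre, half-way up, z up along its axis; grip it across any diameter. The two may go into the tube in either order.
- dark_mid (a point): The dark chocolate biscuit on the same tray, same shape and size as the golden ones; not to be moved. The point is its centre, half-way up.
- tube_line (a point): Red fill line of the upright clear tube fixed in a white stand 110 mm square; the point lies on the tube's axis, z up, 96 mm above the bench. Inside width 62 mm, flaring from 2 mm above the line to 80 mm (86 outside) at the lip, 14 mm above the line. Two loose biscuits in it reach 40 mm below the line; one let go level over the axis with its foot in the mouth drops flat onto them.
Mind the look-alikes: they are no part of the job. Leave any blue look-alike of the part that bears golden1_mid alone. Leave any pink look-alike of the part that bears golden2_mid alone.

How it is judged:
By the outcome, as a careful person would: the job done as asked, in the order asked, and still so for the second after the job is handed in, with the robot touching nothing.
It also fails if it takes over 56 s, if anything falls off the work surface, if the arm or the gripper's body presses on something with over 40 N, if the wrist force passes 120 N, or if a joint passes its speed limit or range.

## Robot

A 7-joint arm with a two-finger parallel gripper is mounted at the origin on the work surface. World frame = base frame: x ahead of the robot, y to its left, z up, the work surface at z = 0. Lengths are in m, angles in rad, forces in N, time in s.
With the tool pointing down it reaches from about 0.4 to 0.85 m from the base axis. Payload 10.4 kg.
Tool frame: the origin (TCP) lies between the finger pads; the fingertips stand 11 mm ahead of it and the grasp point (between the pads) lies 8 mm behind it; z points along the fingers, y is the direction in which the jaws open and shut (so a half turn about z gives the same grasp; the last joint's range is limited). The gripper opens to 87 mm and grips with 3 to 60 N. Pads are 19 mm wide; open, the fingers measure 117 mm over their backs; the gripper's body (75 mm by 190 mm) begins 51 mm behind the grasp point.
Start: joints at [1.225, 0.332, -0.065, 1.46, 0.022, 1.35, -0.088], TCP at [0.198, -0.593, 0.234] pointing down, gripper open.
Joint ranges: [-2.6, 2.6], [-0.5, 2.12], [-1.47, 1.34], [0.16, 2.42], [-1.27, 4.41], [0.06, 2.06], [-2.6, 2.6]. Speed limits (rad/s): [2.22, 2.22, 2.79, 2.79, 3.14, 3.14, 3.14].

## Interface

Orientations are given as a unit quaternion [x, y, z, w].
In Python, from bench import r, eyes gives the robot as it stands.
- The arm moves only by the shell command python3 -m inch 'ROWS' [FORCE]. ROWS is a JSON object of lists of equal length, an entry for each row: "translation": the shift along the world's x, y, z scaled (see below), a list of three; "rot": the turn, a rotation vector about the world's x, y, z scaled (see below), a list of three; "jaw": the finger opening in mm, from 0 to 87. In form: {"translation": [[tx, ty, tz], ...], "rot": [[ax, ay, az], ...], "jaw": [jaw, ...]}. A call has 1 to 20 rows; each row is the pose to reach, as a shift and turn from the pose measured when the call began; what a row does not reach only later rows make up. The controller multiplies each number of a shift by 100 mm and each number of a turn by 60 degrees. A row lasts 1/10 s, in which the tool goes at most 50 mm and 8.59 degrees, less where a joint would pass 70% of its speed; a pose out of reach is approached as far as the arm can. A call with a number of a shift or a turn outside -1 to 1 is refused whole. A call with a gripper value outside its range is refused whole. The fingers move at their own pace and stop on an object; FORCE is the grip in N (left out, the last holds). Time passes only in rows, so rows that repeat a pose let the fingers close. It gives the time, the measured TCP pose, the force and the opening at its end, in the units of the state.
- r.read_state(): the state, without advancing time (a new reading comes with each control period).
- eyes.camera(name): name is "side" or "top" or "wrist"; returns the picture (420x560x3 uint8, blue, green, red); there is no depth.
- eyes.calibration(name): a dict with "fx", "fy", "cx", "cy" (pixels), "R" (3x3) and "t" (3): a world point X has camera coordinates R X + t; the wrist camera has in their place "hand_eye" (4x4, takes a point from camera to tool coordinates, whose origin is the TCP and whose axes are the flange's). Camera axes: x right, y down, z forward; pixel columns grow to the right and rows downward; lengths in m; the calibration is good to about 2 mm. A picture is of the moment at which its call begins: read the wrist's pose just before it. calibration takes no time and is no camera call.
- r.close_job(): hands the job in, once; it reports no verdict.
The state is a dict: "time": time; "joint_positions": joint angles; "joint_vel": joint speeds; "joint_torque": joint torques, N m; "ee_pos": TCP position; "eef_rot": TCP orientation; "ft_force": force on the tool from outside, world axes, zero at the start; "torque": the same for the moment, N m; "width": finger opening in m.
Only numpy, scipy, OpenCV 4.12 (cv2) and the standard library are available. Lean on these libraries where they do the work, as an engineer would, in place of code of your own. Each camera call takes 0.05 s, during which the arm holds its last target. There are 200 camera calls.

## Working session

There is one attempt and no reset: what is moved stays moved. The work goes in short steps, Python scripts to look and compute and a shell command to move; the robot and the scene stay as the last step left them, time stands still between calls to the robot, and variables do not carry over. Pictures are saved under pics/ and viewed, about 8 in all and at most 12, crops included, and the job is handed in when it is done.

```bash
ls; mkdir -p pics; python3 - <<'E'
from bench import r,eyes
import cv2,numpy as np
s=r.read_state();print(s['time'],s['ee_pos'],s['eef_rot'],s['width'],s['ft_force'])
for n in('top','side'):
    cv2.imwrite(f'pics/{n}0.png',eyes.camera(n)); c=eyes.calibration(n);print(n,c)
print(eyes.calibration('wrist'))
E
```

```text
pics
0.0 [ 0.19818972 -0.592352    0.23273638] [ 9.86998123e-01  1.60730140e-01 -1.25913097e-04 -7.15202045e-04] 0.08709037941500553 [-0.25290294  0.098574    0.11534779]
top {'fx': 409.2431633036136, 'fy': 409.2431633036136, 'cx': 281.2841874039833, 'cy': 207.2733872852929, 'R': array([[ 2.93772096e-02, -9.99565752e-01,  2.29946164e-03],
       [-9.95992364e-01, -2.94664499e-02, -8.44448939e-02],
       [ 8.44759809e-02,  1.90509114e-04, -9.96425498e-01]]), 't': array([0.01114993, 0.60914511, 0.88505377])}
side {'fx': 402.9299053643244, 'fy': 402.9299053643244, 'cx': 285.7572721351703, 'cy': 210.7751083834678, 'R': array([[ 0.98280945, -0.18460245,  0.00274201],
       [-0.10126005, -0.55140068, -0.82807227],
       [ 0.15437612,  0.8135596 , -0.56061465]]), 't': array([-0.58801427,  0.156099  ,  0.77485921])}
{'fx': 344.0887904000531, 'fy': 344.0887904000531, 'cx': 275.81609112207457, 'cy': 205.32327239725464, 'hand_eye': array([[-4.12452737e-04, -9.62858670e-01, -2.70005576e-01,
         7.28218054e-02],
       [ 9.99999327e-01, -1.04362002e-04, -1.15540799e-03,
        -4.03413631e-04],
       [ 1.08431628e-03, -2.70005871e-01,  9.62858065e-01,
        -1.50747561e-01],
       [ 0.00000000e+00,  0.00000000e+00,  0.00000000e+00,
         1.00000000e+00]])}
```

View pics/top0.png

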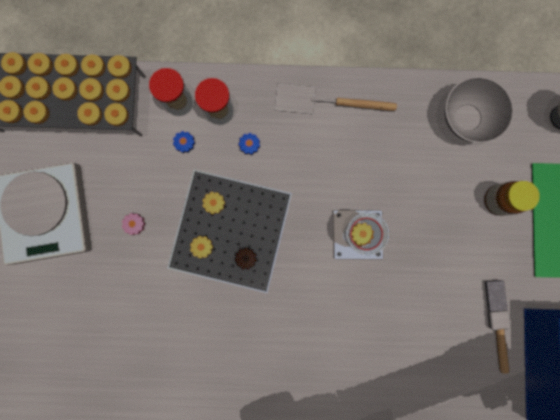

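View pics/side0.png

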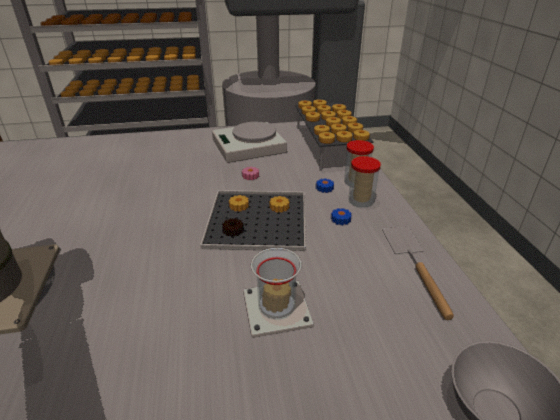

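The top view shows golden biscuits at (213,203) and (201,247), dark at (246,258), and the tube's red ring near (365,233). In the side view the goldens are at (239,203) and (279,204), and the ring is near (277,272). Next I'll work out positions from both views.

```bash
cat > h.py <<'E'
import cv2,numpy as np
from bench import r,eyes
from scipy.spatial.transform import Rotation as Ro
def ray(n,u,v,z,s=None):
    c=eyes.calibration(n); d=np.array([(u-c['cx'])/c['fx'],(v-c['cy'])/c['fy'],1.])
    if n=='wrist':
        H=c['hand_eye']; R=Ro.from_quat(s['eef_rot']).as_matrix(); o=R@H[:3,3]+s['ee_pos']; d=R@H[:3,:3]@d
    else: o=-c['R'].T@c['t']; d=c['R'].T@d
    return o+d*(z-o[2])/d[2]
def blobs(m,a=30):
    n,l,st,ce=cv2.connectedComponentsWithStats(m.astype(np.uint8))
    return [(st[i,4],*st[i,:4],l==i) for i in range(1,n) if st[i,4]>=a]
def mask(im,k):
    h=cv2.cvtColor(im,cv2.COLOR_BGR2HSV); H,S,V=h[...,0],h[...,1],h[...,2]
    if k=='gold': return (H>12)&(H<34)&(S>130)&(V>90)
    if k=='red': return ((H<6)|(H>172))&(S>110)&(V>60)
def circ(m):
    p=cv2.convexHull(np.argwhere(m)[:,::-1].astype(np.int32))
    return cv2.fitEllipse(p)
E
python3 - <<'E'
from h import *
for n in('top','side'):
    im=cv2.imread(f'pics/{n}0.png')
    for k,z,roi in(('gold',.024,(150,270,180,310) if n=='top' else (190,215,220,300)),('red',.096,(205,255,335,395) if n=='top' else (250,290,245,310))):
        m=np.zeros(im.shape[:2],bool);a,b,c,d=roi;m[a:b,c:d]=mask(im,k)[a:b,c:d]
        if k=='red': m=[(0,0,0,0,0,m)]
        else: m=blobs(cv2.morphologyEx(m.astype(np.uint8),cv2.MORPH_CLOSE,np.ones((5,5))))
        for b in m:
            e=circ(b[5]); print(n,k,np.round(e[0],1),np.round(e[1],1),np.round(ray(n,*e[0],z),4))
print(ray('top',246,258,.024),ray('side',233,226,.024))
E
```

```text
top gold [213.1 202.5] [20.7 21.2] [0.6149 0.1816 0.024 ]
top gold [200.9 246.3] [20.8 21.3] [0.5169 0.2043 0.024 ]Traceback (most recent call last):
  File "<stdin>", line 9, in <module>
  File "h.py", line 19, in circ
    return cv2.fitEllipse(p)
           ~~~~~~~~~~~~~~^^^
cv2.error: OpenCV(4.12.0) /io/opencv/modules/imgproc/src/shapedescr.cpp:361: error: (-201:Incorrect size of input array) There should be at least 5 points to fit the ellipse in function 'fitEllipseNoDirect'
```

```bash
sed -i "s/(S>110)&(V>60)/(S>85)\&(V>50)/" h.py; python3 - <<'E'
from h import *
for n in('top','side'):
    im=cv2.imread(f'pics/{n}0.png')
    for k,z,roi in(('gold',.019,(150,270,180,310) if n=='top' else (190,215,220,300)),('red',.096,(205,255,335,395) if n=='top' else (250,290,245,310))):
        a,b,c,d=roi
        m=np.zeros(im.shape[:2],bool);m[a:b,c:d]=mask(im,k)[a:b,c:d]
        if k=='red': print(m.sum()); m=[(0,0,0,0,0,m)] if m.sum()>8 else []
        else: m=blobs(cv2.morphologyEx(m.astype(np.uint8),cv2.MORPH_CLOSE,np.ones((5,5))))
        for b in m:
            e=circ(b[5]); print(n,k,np.round(e[0],1),np.round(e[1],1),np.round(ray(n,*e[0],z),4))
print(ray('top',246,258,.024),ray('side',233,226,.024))
a=cv2.imread('pics/top0.png')[190:280,320:410];b=cv2.imread('pics/side0.png')[240:330,235:325]
cv2.imwrite('pics/tube.png',cv2.resize(np.hstack([a,b]),None,fx=4,fy=4,interpolation=cv2.INTER_CUBIC))
E
```

```text
top gold [213.1 202.5] [20.7 21.2] [0.6154 0.1824 0.019 ]
top gold [200.9 246.3] [20.8 21.3] [0.5168 0.2053 0.019 ]
57
top red [365.8 233.5] [31.1 32. ] [ 0.5539 -0.145   0.096 ]
side gold [238.4 202.5] [15.8 20. ] [0.5152 0.1974 0.019 ]
side gold [279.  203.3] [16.2 19.5] [0.6141 0.1755 0.019 ]
201
side red [275.9 270.6] [27.8 39.6] [ 0.5532 -0.1475  0.096 ]
[0.49412897 0.10361272 0.024     ] [0.49407684 0.09369368 0.024     ]
```

View pics/tube.png

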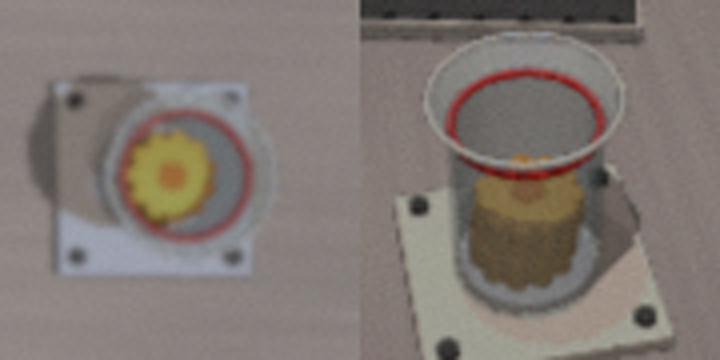

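The close-up shows the red ring centred on the tube and two biscuits inside, pushed against the left wall. Both views put the axis at about (0.5535, -0.146). I'll move above golden B, starting with x and y together.

```bash

python3 -m inch '{"translation":[[0.33,0.33,0],[0.67,0.67,0],[1,1,0]],"rot":[[0,0,0],[0,0,0],[0,0,0]],"jaw":[87,87,87]}' 
python3 -m inch '{"translation":[[0.33,0.33,0],[0.67,0.67,0],[1,1,0]],"rot":[[0,0,0],[0,0,0],[0,0,0]],"jaw":[87,87,87]}'
python3 -m inch '{"translation":[[0.33,0.33,0],[0.67,0.67,0],[1,1,0]],"rot":[[0,0,0],[0,0,0],[0,0,0]],"jaw":[87,87,87]}'
```

```text
time: 0.4
ee_pos: [0.299, -0.4909, 0.2324]
eef_rot: [0.987, 0.16, -0.0, -0.001]
ft_force: [0.6, -0.8, 0.5]
width: 0.0871
time: 0.7
ee_pos: [0.4001, -0.3891, 0.2322]
eef_rot: [0.987, 0.161, -0.0, -0.001]
ft_force: [-0.0, -0.4, 0.4]
width: 0.0871
time: 1.0
ee_pos: [0.5011, -0.2872, 0.232]
eef_rot: [0.987, 0.161, -0.0, -0.001]
ft_force: [0.1, -0.7, -0.3]
width: 0.0873
```

```bash

for i in 1 2 3 4 5; do python3 -m inch '{"translation":[[0,0.33,0],[0,0.65,0],[0.02,0.97,0]],"rot":[[0,0,0],[0,0,0],[0,0,0]],"jaw":[68,68,68]}' | grep ee_pos; done
python3 - <<'E'
from h import *
s=r.read_state(); im=eyes.camera('wrist'); cv2.imwrite('pics/w1.png',im)
print(s['time'],s['ee_pos'],s['width'],s['joint_positions'])
for b in blobs(cv2.morphologyEx(mask(im,'gold').astype(np.uint8),cv2.MORPH_CLOSE,np.ones((9,9))),300):
    e=circ(b[5]); print(np.round(e[0]),np.round(e[1]),ray('wrist',*e[0],.022,s))
E
```

```text
ee_pos: [0.5028, -0.1888, 0.2315]
ee_pos: [0.5044, -0.0904, 0.2313]
ee_pos: [0.5059, 0.0078, 0.2311]
ee_pos: [0.5074, 0.1061, 0.2309]
ee_pos: [0.509, 0.2043, 0.2307]
2.5 [0.50903558 0.20428477 0.23069096] 0.06823678964790061 [ 0.14496932  0.23636417 -0.70108536  1.63742744  0.15282452  1.32754546
 -1.82754275]
[332.  87.] [50. 52.] [0.61441036 0.18276292 0.022     ]
[278. 173.] [46. 47.] [0.51580332 0.20550121 0.022     ]
[122. 293.] [26. 61.] [0.32344666 0.33349438 0.022     ]
[430. 292.] [26. 61.] [ 0.43862555 -0.00734369  0.022     ]
[430. 345.] [ 21. 521.] [ 0.3725442  -0.03836026  0.022     ]
```

View pics/w1.png

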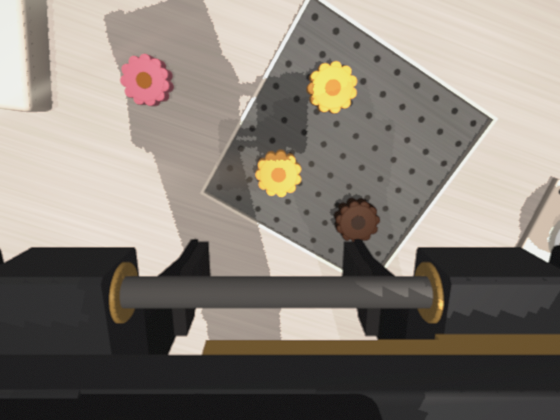

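The wrist view shows both goldens, at (278,174) and (332,87), and the dark one at (357,220). The positions agree with the top view. I'll descend on B at (0.516, 0.2055).

```bash

python3 -m inch '{"translation":[[0.07,0.01,-0.3],[0.07,0.01,-0.65],[0.07,0.01,-1]],"rot":[[0,0,0],[0,0,0],[0,0,0]],"jaw":[68,68,68]}' | grep ee_pos
python3 -m inch '{"translation":[[0,0,-0.3],[0,0,-0.5],[0,0,-0.7],[0,0,-0.7]],"rot":[[0,0,0],[0,0,0],[0,0,0],[0,0,0]],"jaw":[68,68,68,68]}'
python3 - <<'E'
from h import *
s=r.read_state(); im=eyes.camera('wrist'); cv2.imwrite('pics/w2.png',im)
E
```

```text
ee_pos: [0.5149, 0.2111, 0.1295]
time: 3.25
ee_pos: [0.513, 0.21, 0.0567]
eef_rot: [0.986, 0.164, -0.004, -0.002]
ft_force: [-0.2, 0.2, 1.1]
width: 0.0679
```

View pics/w2.png

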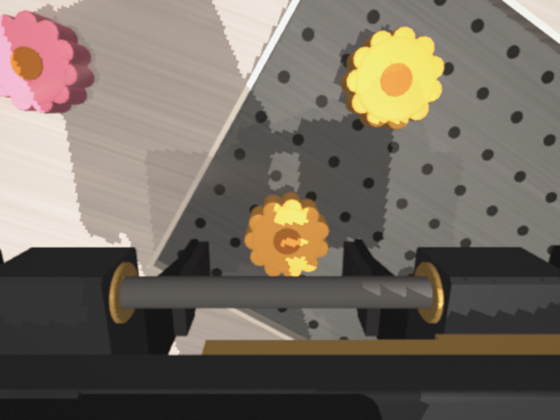

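The biscuit is between the fingers at (287,236). The tool drifted a few mm to (0.513, 0.210), so I'll correct that and go down.

```bash
python3 -c "
from h import *
print(ray('wrist',287,236,.024,r.read_state()))"
python3 -m inch '{"translation":[[0.03,-0.045,0],[0.03,-0.045,0],[0.03,-0.045,-0.12],[0.03,-0.045,-0.24],[0.03,-0.045,-0.36],[0.03,-0.045,-0.36]],"rot":[[0,0,0],[0,0,0],[0,0,0],[0,0,0],[0,0,0],[0,0,0]],"jaw":[68,68,68,68,68,68]}'
```

```text
[0.51810651 0.20615826 0.024     ]
time: 3.9
ee_pos: [0.5155, 0.2056, 0.0202]
eef_rot: [0.986, 0.164, -0.005, -0.002]
ft_force: [-0.4, 0.3, 0.1]
width: 0.0679
```

```bash

python3 -m inch '{"translation":[[0.01,0,0],[0.01,0,0],[0.01,0,0],[0.01,0,0],[0.01,0,0],[0.01,0,0],[0.01,0,0],[0.01,0,0]],"rot":[[0,0,0],[0,0,0],[0,0,0],[0,0,0],[0,0,0],[0,0,0],[0,0,0],[0,0,0]],"jaw":[44,44,44,44,44,44,44,44]}' 15
python3 -m inch '{"translation":[[0,0,0.15],[0,0,0.4],[0,0,0.7],[0,0,1],[0,0,1]],"rot":[[0,0,0],[0,0,0],[0,0,0],[0,0,0],[0,0,0]],"jaw":[44,44,44,44,44]}'
python3 -m inch '{"translation":[[0,0,0.25],[0,0,0.45],[0,0,0.45]],"rot":[[0,0,0],[0,0,0],[0,0,0]],"jaw":[44,44,44]}'
```

```text
time: 4.7
ee_pos: [0.5167, 0.2057, 0.0205]
eef_rot: [0.986, 0.164, -0.004, -0.002]
ft_force: [0.0, 0.4, 3.8]
width: 0.0497
time: 5.2
ee_pos: [0.5188, 0.207, 0.1254]
eef_rot: [0.986, 0.164, -0.001, -0.003]
ft_force: [0.3, 0.3, -0.3]
width: 0.0494
time: 5.5
ee_pos: [0.5198, 0.2077, 0.1734]
eef_rot: [0.986, 0.164, 0.001, -0.003]
ft_force: [0.2, 0.5, -0.5]
width: 0.0496
```

Gripped at 49.6 mm. Carrying it to the tube.

```bash

for i in 1 2 3 4; do python3 -m inch '{"translation":[[0.02,-0.22,0],[0.04,-0.44,0],[0.06,-0.66,0],[0.08,-0.88,0]],"rot":[[0,0,0],[0,0,0],[0,0,0],[0,0,0]],"jaw":[44,44,44,44]}' | grep ee_pos; done
python3 -m inch '{"translation":[[0,0,0],[0,0,0]],"rot":[[0,0,0],[0,0,0]],"jaw":[44,44]}'
python3 - <<'E'
from h import *
s=r.read_state();print(s['ee_pos'],Ro.from_quat(s['eef_rot']).as_matrix().round(3))
im=eyes.camera('wrist'); cv2.imwrite('pics/w3.png',im); im=eyes.camera('side');cv2.imwrite('pics/w3s.png',im[130:340,150:430])
cv2.imwrite('pics/w3c.png',np.vstack([cv2.resize(im[150:300,200:360],(400,375)),cv2.resize(eyes.camera('top')[180:260,310:420],(400,220))[:220]]))
E
```

```text
ee_pos: [0.5272, 0.1187, 0.1727]
ee_pos: [0.5346, 0.0297, 0.1719]
ee_pos: [0.542, -0.0592, 0.171]
ee_pos: [0.5494, -0.148, 0.1702]
time: 7.3
ee_pos: [0.5488, -0.1479, 0.1693]
eef_rot: [0.986, 0.164, -0.002, -0.004]
ft_force: [0.9, 1.0, -1.1]
width: 0.0496
[ 0.54876549 -0.14794193  0.16926603] [[ 0.946  0.323 -0.006]
 [ 0.323 -0.946  0.007]
 [-0.003 -0.009 -1.   ]]
```

View pics/w3.png

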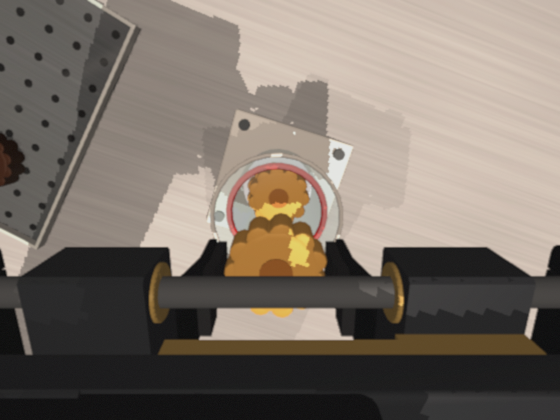

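View pics/w3c.png

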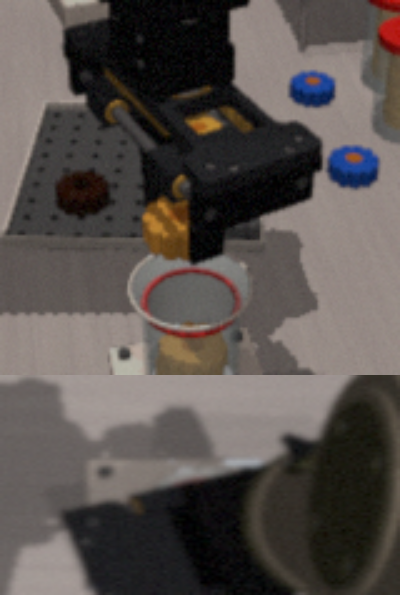

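The wrist view shows the held biscuit at about (276,265), the ring spanning u 229–327 with its top edge at v≈167, and the old stack visible behind. I'll measure the ring from this view.

```bash
python3 - <<'E'
from h import *
from scipy.optimize import least_squares
s=r.read_state(); im=cv2.imread('pics/w3.png'); m=mask(im,'red'); m[:150]=0;m[250:]=0;m[:,:215]=0;m[:,345:]=0
p=np.argwhere(m)[:,::-1]; P=np.array([ray('wrist',u,v,.096,s)[:2] for u,v in p])
f=least_squares(lambda q:np.hypot(*(P-q[:2]).T)-.0315,[.553,-.146],loss='soft_l1',f_scale=.001)
print(len(p),f.x,np.median(np.abs(f.fun)))
print(s['time'],ray('wrist',276,268,s['ee_pos'][2]+.0035,s),ray('wrist',276,272,s['ee_pos'][2]+.0035,s))
E
```

```text
1049 [ 0.55397926 -0.1441458 ] 0.0009120174739848316
7.45 [ 0.55016159 -0.14583617  0.17347497] [ 0.548214   -0.14650655  0.17347497]
```

```bash

python3 -m inch '{"translation":[[0.05,0.03,0],[0.05,0.03,-0.15],[0.05,0.03,-0.3],[0.05,0.03,-0.4],[0.05,0.03,-0.4],[0.05,0.03,-0.4]],"rot":[[0,0,0],[0,0,0],[0,0,0],[0,0,0],[0,0,0],[0,0,0]],"jaw":[44,44,44,44,44,44]}'
```

```text
time: 8.05
ee_pos: [0.5541, -0.1436, 0.1296]
eef_rot: [0.986, 0.165, -0.002, -0.004]
ft_force: [0.3, -0.7, 0.5]
width: 0.0494
```

```bash

python3 -m inch '{"translation":[[0,-0.01,-0.04],[0,-0.01,-0.065],[0,-0.01,-0.065],[0,-0.01,-0.065]],"rot":[[0,0,0],[0,0,0],[0,0,0],[0,0,0]],"jaw":[44,44,44,44]}'
python3 -m inch '{"translation":[[0,0,0],[0,0,0],[0,0,0],[0,0,0],[0,0,0]],"rot":[[0,0,0],[0,0,0],[0,0,0],[0,0,0],[0,0,0]],"jaw":[68,68,68,68,68]}'
python3 -m inch '{"translation":[[0,0,0.2],[0,0,0.5],[0,0,0.8],[0,0,0.8]],"rot":[[0,0,0],[0,0,0],[0,0,0],[0,0,0]],"jaw":[68,68,68,68]}'
python3 - <<'E'
from h import *
im=eyes.camera('wrist'); b=eyes.camera('side')
cv2.imwrite('pics/w4.png',np.vstack([im[100:300,130:430],cv2.resize(b[240:340,210:360],(300,200))]))
E
```

```text
time: 8.45
ee_pos: [0.5542, -0.1447, 0.1232]
eef_rot: [0.986, 0.165, -0.002, -0.004]
ft_force: [-0.4, 0.4, -0.5]
width: 0.0496
time: 8.95
ee_pos: [0.5542, -0.1447, 0.1233]
eef_rot: [0.986, 0.165, -0.002, -0.004]
ft_force: [-0.4, 0.3, -0.4]
width: 0.068
time: 9.35
ee_pos: [0.5562, -0.1448, 0.2076]
eef_rot: [0.986, 0.165, 0.001, -0.003]
ft_force: [0.4, 0.5, 0.5]
width: 0.0679
```

View pics/w4.png

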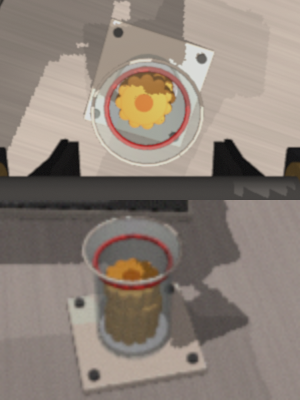

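The first biscuit lies flat on the stack, with its top about 20 mm below the line. Going for golden A at (0.6145, 0.1825).

```bash

for i in 1 2 3 4; do python3 -m inch '{"translation":[[0.05,0.27,0],[0.1,0.54,0],[0.145,0.81,0]],"rot":[[0,0,0],[0,0,0],[0,0,0]],"jaw":[68,68,68]}' | grep ee_pos; done
python3 -m inch '{"translation":[[0,0,-0.3],[0,0,-0.65],[0,0,-1],[0,0,-1]],"rot":[[0,0,0],[0,0,0],[0,0,0],[0,0,0]],"jaw":[68,68,68,68]}'
python3 - <<'E'
from h import *
s=r.read_state(); im=eyes.camera('wrist'); cv2.imwrite('pics/w5.png',im)
for b in blobs(cv2.morphologyEx(mask(im,'gold').astype(np.uint8),cv2.MORPH_CLOSE,np.ones((9,9))),300):
    e=circ(b[5]); print(np.round(e[0]),np.round(e[1]),ray('wrist',*e[0],.023,s))
E
```

```text
ee_pos: [0.5684, -0.0629, 0.2022]
ee_pos: [0.5823, 0.0191, 0.2006]
ee_pos: [0.5962, 0.101, 0.1991]
ee_pos: [0.6102, 0.1828, 0.1973]
time: 11.05
ee_pos: [0.6066, 0.1813, 0.091]
eef_rot: [0.986, 0.165, -0.011, -0.004]
ft_force: [-0.4, -1.0, -0.5]
width: 0.0679
[483.  32.] [24. 30.] [0.75170398 0.10831465 0.023     ]
[281. 205.] [73. 75.] [0.61675286 0.18290165 0.023     ]
[122. 293.] [27. 62.] [0.51757195 0.26878388 0.023     ]
[429. 293.] [28. 62.] [0.59021959 0.06220178 0.023     ]
[423. 345.] [ 22. 485.] [0.54834454 0.04679469 0.023     ]
```

View pics/w5.png

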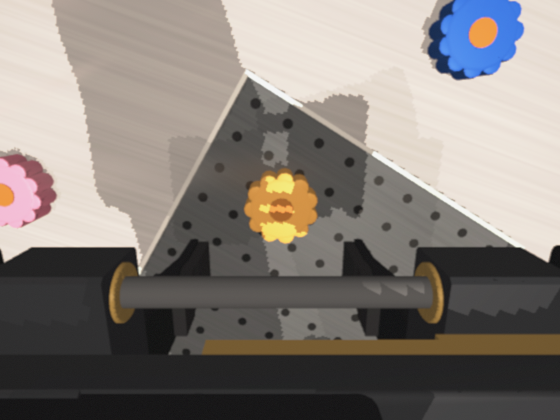

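Golden A is at (281,206), clear of the rim. I'll also take out the small tool tilt (1.3°) on the way down.

```bash

python3 -m inch '{"translation":[[0.09,0.01,0],[0.09,0.01,-0.15],[0.09,0.01,-0.35],[0.09,0.01,-0.5],[0.09,0.01,-0.5]],"rot":[[0,-0.022,0],[0,-0.022,0],[0,-0.022,0],[0,-0.022,0],[0,-0.022,0]],"jaw":[68,68,68,68,68]}'
```

```text
time: 11.6
ee_pos: [0.6161, 0.1825, 0.0424]
eef_rot: [0.986, 0.165, 0.001, -0.002]
ft_force: [0.0, -0.7, -0.0]
width: 0.0679
```

```bash

python3 -m inch '{"translation":[[0,0,-0.1],[0,0,-0.215],[0,0,-0.215],[0,0,-0.215]],"rot":[[0,0,0],[0,0,0],[0,0,0],[0,0,0]],"jaw":[68,68,68,68]}'
python3 -m inch '{"translation":[[0,0,0],[0,0,0],[0,0,0],[0,0,0],[0,0,0],[0,0,0],[0,0,0],[0,0,0]],"rot":[[0,0,0],[0,0,0],[0,0,0],[0,0,0],[0,0,0],[0,0,0],[0,0,0],[0,0,0]],"jaw":[44,44,44,44,44,44,44,44]}' 15
python3 -m inch '{"translation":[[0,0,0.15],[0,0,0.4],[0,0,0.7],[0,0,1],[0,0,1]],"rot":[[0,0,0],[0,0,0],[0,0,0],[0,0,0],[0,0,0]],"jaw":[44,44,44,44,44]}'
python3 -m inch '{"translation":[[0,0,0.25],[0,0,0.45],[0,0,0.45]],"rot":[[0,0,0],[0,0,0],[0,0,0]],"jaw":[44,44,44]}'
```

```text
time: 12.0
ee_pos: [0.6161, 0.1826, 0.0207]
eef_rot: [0.986, 0.165, 0.001, -0.002]
ft_force: [-0.5, -0.4, -0.7]
width: 0.068
time: 12.8
ee_pos: [0.6163, 0.1826, 0.0211]
eef_rot: [0.986, 0.165, 0.001, -0.002]
ft_force: [-1.1, -0.5, 5.4]
width: 0.0493
time: 13.3
ee_pos: [0.6184, 0.1838, 0.1265]
eef_rot: [0.986, 0.165, 0.005, -0.002]
ft_force: [0.2, 0.3, 0.3]
width: 0.0493
time: 13.6
ee_pos: [0.6194, 0.1846, 0.1748]
eef_rot: [0.986, 0.165, 0.007, -0.003]
ft_force: [0.2, -0.2, -0.8]
width: 0.0492
```

```bash

for i in 1 2 3 4; do python3 -m inch '{"translation":[[-0.04,-0.2,0],[-0.08,-0.4,0],[-0.12,-0.61,0],[-0.16,-0.82,0]],"rot":[[0,0,0],[0,0,0],[0,0,0],[0,0,0]],"jaw":[44,44,44,44]}' | grep ee_pos; done
python3 -m inch '{"translation":[[0,0,0],[0,0,0]],"rot":[[0,0,0],[0,0,0]],"jaw":[44,44]}'
```

```text
ee_pos: [0.6026, 0.1017, 0.1737]
ee_pos: [0.5857, 0.0188, 0.1727]
ee_pos: [0.5688, -0.064, 0.1718]
ee_pos: [0.5519, -0.1467, 0.1708]
time: 15.4
ee_pos: [0.5513, -0.1467, 0.17]
eef_rot: [0.986, 0.165, 0.003, -0.004]
ft_force: [0.1, 0.0, -0.7]
width: 0.0493
```

```bash

python3 -m inch '{"translation":[[0.03,0.02,0],[0.03,0.02,-0.15],[0.03,0.02,-0.3],[0.03,0.02,-0.4],[0.03,0.02,-0.4],[0.03,0.02,-0.4]],"rot":[[-0.009,0,0],[-0.009,0,0],[-0.009,0,0],[-0.009,0,0],[-0.009,0,0],[-0.009,0,0]],"jaw":[44,44,44,44,44,44]}'
```

```text
time: 16.0
ee_pos: [0.5542, -0.1445, 0.1296]
eef_rot: [0.986, 0.165, 0.002, 0.0]
ft_force: [-0.6, -0.9, 0.0]
width: 0.0495
```

```bash

python3 -m inch '{"translation":[[0,0,-0.04],[0,0,-0.06],[0,0,-0.06],[0,0,-0.06]],"rot":[[0,0,0],[0,0,0],[0,0,0],[0,0,0]],"jaw":[44,44,44,44]}'
python3 -m inch '{"translation":[[0,0,0],[0,0,0],[0,0,0],[0,0,0],[0,0,0]],"rot":[[0,0,0],[0,0,0],[0,0,0],[0,0,0],[0,0,0]],"jaw":[68,68,68,68,68]}'
python3 -m inch '{"translation":[[0,0,0.2],[0,0,0.5],[0,0,0.9],[0,0,0.9]],"rot":[[0,0,0],[0,0,0],[0,0,0],[0,0,0]],"jaw":[68,68,68,68]}'
python3 - <<'E'
from h import *
im=eyes.camera('wrist'); b=eyes.camera('side')
cv2.imwrite('pics/w6.png',np.vstack([cv2.resize(im[130:290,190:370],(360,320)),cv2.resize(b[160:340,190:360],(283,300))[:,:283] if 0 else cv2.resize(b[180:330,200:380],(360,300))]))
E
```

```text
time: 16.4
ee_pos: [0.5543, -0.1446, 0.1238]
eef_rot: [0.986, 0.165, 0.002, 0.001]
ft_force: [0.3, -0.1, -0.3]
width: 0.0496
time: 16.9
ee_pos: [0.5543, -0.1446, 0.1238]
eef_rot: [0.986, 0.165, 0.002, 0.001]
ft_force: [-0.5, -0.2, 0.4]
width: 0.0671
time: 17.3
ee_pos: [0.5568, -0.1448, 0.2193]
eef_rot: [0.986, 0.165, 0.006, 0.002]
ft_force: [0.0, 0.1, 0.3]
width: 0.0681
```

View pics/w6.png

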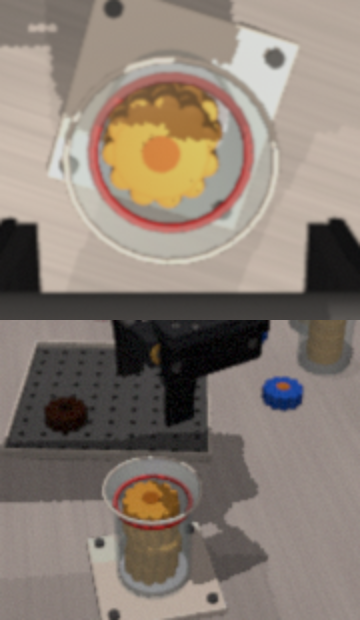

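The stack is flat and reaches the red line in both views. The dark biscuit is still on the tray, and the gripper is clear. I'll let it settle, then hand in.

```bash

python3 -m inch '{"translation":[[0,0,0],[0,0,0],[0,0,0]],"rot":[[0,0,0],[0,0,0],[0,0,0]],"jaw":[68,68,68]}'
python3 -c "
from bench import r
print(r.close_job())"
```

```text
time: 17.7
ee_pos: [0.5544, -0.1446, 0.2138]
eef_rot: [0.986, 0.165, 0.002, 0.001]
ft_force: [0.2, -0.9, -0.6]
width: 0.0678
the job is handed in; nothing more can be done
None
```

I put both golden biscuits into the tube, one flat on the other, and handed the job in at 17.7 s of the 56 s allowed.

- **Final view:** the last wrist and side pictures show the top biscuit lying flat with its top at the red line. I judged this by eye and did not measure the height.
- **Left alone:** in the last side view the dark biscuit is still lying on the tray. I touched neither it nor the blue and pink look-alikes.
- **Robot:** at hand-in the open gripper was clear, with its fingertips about 9 cm above the lip. The wrist forces printed at the end of each move never passed about 6 N.
- **Disagreements:** the top, side and wrist cameras differed by up to about 3 mm on the tube axis and 8 mm on the golden biscuits. I used the wrist camera's close-up views for the biscuits, and a point between the top and wrist readings for the tube. The tool also drifted a few mm and about 1° on moves, which I corrected before each grasp and drop. No check failed.

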